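Fit the lens of a seedling grow-lamp and screw its retaining ring snug

ROBOT

A 6-joint arm with a two-finger parallel gripper is mounted at the origin on the work surface. World frame = base frame: x ahead of the robot, y to its left, z up, the work surface at z = 0. Lengths are in m, angles in degrees, forces in N, time in s.
With the tool pointing down it reaches from about 0.25 to 0.725 m from the base axis. Payload 9.7 kg.
Tool frame: the origin (TCP) lies midway between the tips of the shut fingers; the grasp point (between the pads) lies 19 mm behind it; z points along the fingers, y is the line along which they close (so a half turn about z gives the same grasp; the last joint's range is limited). The gripper opens to 85 mm and grips with 20 to 120 N. Pads are 22 mm wide; open, the fingers measure 114 mm over their backs; the gripper's body (76 mm by 85 mm) begins 54 mm behind the grasp point. The pads swing forward as they close: fully open they stand 13 mm farther back than shut.
Start: joints at [65.947, 4.979, 10.078, 95.1, 0, 90], TCP at [0.224, 0.502, 0.231] pointing down, gripper open.
Joint ranges: [-179.16, 179.16], [-48.56, 103.87], [-65.8, 70.77], [-126.05, 130.52], [-82.76, 87.17], [-180, 180]. Speed limits (degrees/s): [127.2, 127.2, 147.25, 180, 180, 180].

INTERFACE

Orientations are given as [roll, pitch, yaw] about the fixed x, y, z axes, in that order (R = Rz(yaw) Ry(pitch) Rx(roll)).
In Python, from workcell import bot gives the robot as it stands.
- The arm moves only by the shell command python3 -m crank 'ROWS' [FORCE]. ROWS is JSON, a list of rows, each an object with "gripper": the finger opening in mm, from 0 to 85.4; "travel": the shift along the tool's x, y, z in mm, a list of three; "twist": the turn, a rotation vector about the tool's x, y, z in rad, a list of three. In form: [{"gripper": gripper, "travel": [tx, ty, tz], "twist": [rx, ry, rz]}, ...]. A call has 1 to 12 rows; each row shifts and turns the commanded pose from where the row before left it, along the tool's axes as they then stand; what a row does not reach is not made up. A row lasts 1/8 s, in which the tool goes at most 62.5 mm and 10.7 degrees, less where a joint would pass 70% of its speed; a pose out of reach is approached as far as the arm can. A call is refused whole if a number of a shift passes 62.5 or a number of a turn 0.188, either way. A call with a gripper value outside its range is refused whole. The fingers move at their own pace and stop on an object; FORCE is the grip in N (left out, the last holds). Time passes only in rows, so rows that do not move let the fingers close. It gives the time, the measured TCP pose, the force, the opening and the grip force at its end, in the units of the state.
- bot.get_obs(): the state, without advancing time (a new reading comes with each control period).
- bot.camera(name): name is "scene" or "top"; returns the picture (384x512x3 uint8, red, green, blue); there is no depth.
- bot.calibration(name): a dict with "vfov" (degrees; the focal length in pixels is half the picture's height over the tangent of half this angle, whatever the lens; pixels are square), "cx", "cy" (the principal point, pixels), "k1" (the pictures are not rectified: a ray, as slopes to the right and down, at radius r is drawn at 1 + k1 r^2 times it, then the intrinsics apply), "camera_from_world" (4x4, takes a point from world to camera coordinates). Camera axes: x right, y down, z forward; pixel columns grow to the right and rows downward; lengths in m; the calibration is good to about 2 mm. A picture is of the moment at which its call begins. calibration takes no time and is no camera call.
- bot.job_done(): hands the job in; it is judged then, once.
The state is a dict: "time": time; "q": joint angles; "qd": joint speeds; "joint_efforts": joint torques, N m; "ee_pos": TCP position; "tcp_rot": TCP orientation; "wrist_force": force on the tool from outside, world axes, zero at the start; "torque": the same for the moment, N m; "opening": finger opening in m; "grasp_force": force on a finger pad.
Only numpy, scipy, OpenCV 4.12 (cv2) and the standard library are available. Lean on these libraries where they do the work, as an engineer would, in place of code of your own. Each camera call takes 0.05 s, during which the arm holds its last target. There are 200 camera calls.

TASK

Put the larger glass lens into the open grow-lamp head, flange down and flat on its seat. Then place the winged steel retaining ring over it and screw it down clockwise by hand-feel until it is snug on the lens, firm but not forced, because overtightening cracks the glass. Let go, and leave the other things on the bench where they are.

Things in the scene. Friction and masses are not known exactly. Their poses are not given: they have to be found in the camera images.
- lamp: Open grow-lamp head, finned round aluminium body fixed to the bench, 80 mm across (foot 88), 52 mm tall. Origin: centre of its underside, z up. From the top: bore 67 mm across, 12 mm deep, with two inward ledges level with the rim (58 mm clear between them: fingers stay above the rim); then a shelf 40 mm up, and in it the cell, a pocket 46 mm across.
- cell (a point): On the lamp's axis at the bottom of the cell, where the white seat disc's top nominally is, 34 mm above the lamp's underside; axes as the lamp. The true seat is up to 1.5 mm higher or lower from lamp to lamp and is not measured; it is sprung and sinks 1 mm per 30 N.
- mouth (a point): On the lamp's axis at the rim, 52 mm up; axes as the lamp. The ledges (thread) leave two openings 40 degrees wide, centred on +x and -x, for the ring's teeth. Clockwise from above, each ledge's underside begins 20 degrees from the opening's centre, 49 mm above the bench, and falls 30 mm per full turn; a stop 100 degrees from the centre ends it.
- lens: The larger of two clear glass lenses: flange 44 mm across, 4 mm thick, with a chamfered foot; on it a round barrel 28 mm across, straight up to 30 mm and rounded to its top at 34 mm above the foot; about 60 g. Stands on its flange. Origin: centre of its foot, z up. The smaller lens (flange 32 mm) is a bystander.
- ring: Winged dark steel retaining ring, about 120 g, hole 33 mm. Origin: centre of its foot, z up. Nose 42 mm across, 0 to 5 mm high, presses on the lens flange; collar 53 mm across, 5 to 9 mm; a sloping tooth, 13 mm long, 4 mm thick, sticks out on +x and on -x, mid-height 7 mm, to 31.5 mm from the axis. A plain spacer ring without wings is a bystander.
- wings (a point): On the ring's axis 28 mm above its foot, between the two upright wings on its +x and -x sides (above the teeth): 18 mm wide, 5 mm thick, 9 to 34 mm above the foot, flat outer faces 54 mm apart, the grip. Axes as the ring.
- nose (a point): Centre of the ring's foot. Set loose on the seated lens, teeth in the openings, the ring turns freely clockwise 28 to 68 degrees; then the teeth meet the ledges, and each further degree sinks ring and lens some 0.06 mm and adds 1.5 to 2 N of press on the lens; the moment stays small. Snug: 7 to 23 N of press, best 15, kept by the thread after letting go. Over 40 N the glass cracks.
- small_lens: Bystander: the smaller clear lens, flange 32 mm across, barrel 20 mm across, 26 mm tall. Origin: centre of its foot.
- spacer: Bystander: plain flat dark steel ring, 54 mm across, hole 34 mm, 8 mm high, no wings or teeth. Origin: centre of its foot.
- screw_tin: Bystander: small round open steel tin, 60 mm across, 35 mm tall. Origin: centre of its foot.
- driver: Bystander: screwdriver with a black handle, 160 mm long, lying on the bench. Origin: on the bench under its middle.
Not all that is in view belongs to the job. Leave any blue or green look-alike of the ring alone. What is shaped like the lens but orange or yellow is not meant.

How it is judged:
By the outcome, as a careful person would: the job done as asked, in the order asked, and still so for the second after the job is handed in, with the robot touching nothing.
It also fails if it takes over 72 s, if anything falls off the work surface, if the arm or the gripper's body presses on something with over 40 N, if the wrist force passes 120 N, or if a joint passes its speed limit or range.

## Working session

There is one attempt and no reset: what is moved stays moved. The work goes in short steps, Python scripts to look and compute and a shell command to move; the robot and the scene stay as the last step left them, time stands still between calls to the robot, and variables do not carry over. Pictures are saved under pics/ and viewed, at most 10 in all, crops included, and the job is handed in when it is done.

```bash
mkdir -p pics; ls
cat > h.py <<'E'
import numpy as np, cv2
from workcell import bot
def cal(n):
    c=bot.calibration(n); f=192/np.tan(np.radians(c["vfov"]/2)); T=np.array(c["camera_from_world"]); return c,f,T
def ray(n,u,v):
    c,f,T=cal(n); K=np.array([[f,0,c["cx"]],[0,f,c["cy"]],[0,0,1.]])
    d=np.array([(u-c["cx"])/f,(v-c["cy"])/f]); s=d.copy()
    for _ in range(30): s=d/(1+c["k1"]*(s@s))
    R=T[:3,:3]; return -R.T@T[:3,3], R.T@np.array([s[0],s[1],1])
def onz(n,u,v,z):
    o,d=ray(n,u,v); return o+d*(z-o[2])/d[2]
def proj(n,p):
    c,f,T=cal(n); q=T[:3,:3]@np.array(p)+T[:3,3]; s=q[:2]/q[2]; s=s*(1+c["k1"]*(s@s)); return s*f+[c["cx"],c["cy"]]
def save(n,fn,box=None,sc=1):
    im=bot.camera(n)[:,:,::-1].copy(); cv2.imwrite("pics/raw_"+fn,im)
    if box: im=im[box[1]:box[3],box[0]:box[2]]
    cv2.imwrite("pics/"+fn,cv2.resize(im,None,fx=sc,fy=sc,interpolation=cv2.INTER_CUBIC)); return im
E
python3 - <<'E'
from h import *
a=save("top","t0.png",None,1.5);save("scene","s0.png",None,1.5)
for n in("top","scene"): print(n,ray(n,256,192),cal(n)[0]["k1"],cal(n)[1])
print(bot.get_obs())
E
```

```text
pics
top (array([0.26326748, 0.01529526, 1.27817569]), array([ 0.20289226,  0.00100242, -0.97931386])) -0.15595471915385128 489.4082468430289
scene (array([ 0.94654617, -0.25890109,  0.70698729]), array([-0.49355089,  0.35177688, -0.79547052])) 0.03409592138966757 417.7464397731057
{'time': 0.1, 'q': array([6.59479555e+01, 5.00841181e+00, 1.00404464e+01, 9.50991967e+01,
       1.56860771e-03, 8.99987110e+01]), 'qd': array([-0.00593351, -0.12318022,  0.22542109,  0.07541986, -0.05702633,
        0.08217409]), 'joint_efforts': array([-7.74027612e-04, -5.21562159e+01,  4.65654480e+01,  1.59992371e-02,
       -9.36408173e-05, -1.09318123e-06]), 'ee_pos': array([0.22407542, 0.50207295, 0.23066253]), 'tcp_rot': array([-1.79932838e+02, -1.57011758e-03,  1.55949243e+02]), 'wrist_force': array([-0.12939039, -0.20727857,  0.75030037]), 'torque': array([ 0.04121535,  0.04054224, -0.05992612]), 'grasp_force': 0.0, 'opening': 0.08532294935770651}
```

View pics/t0.png

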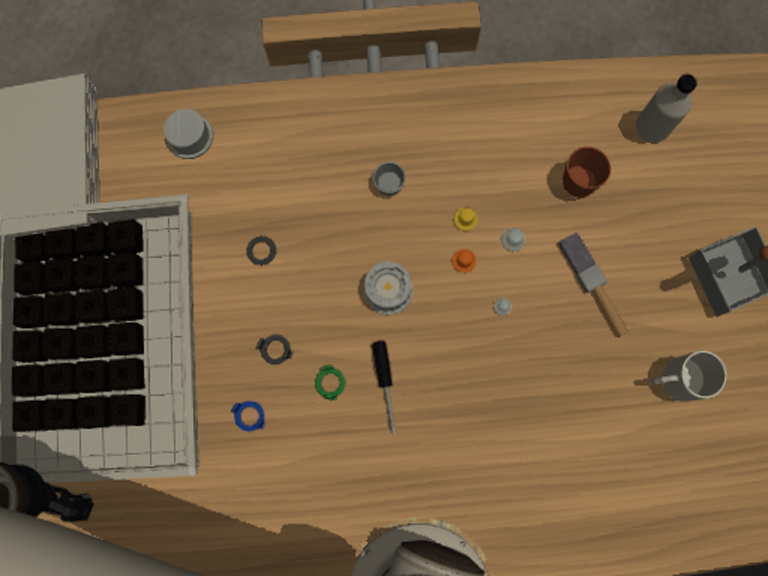

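View pics/s0.png

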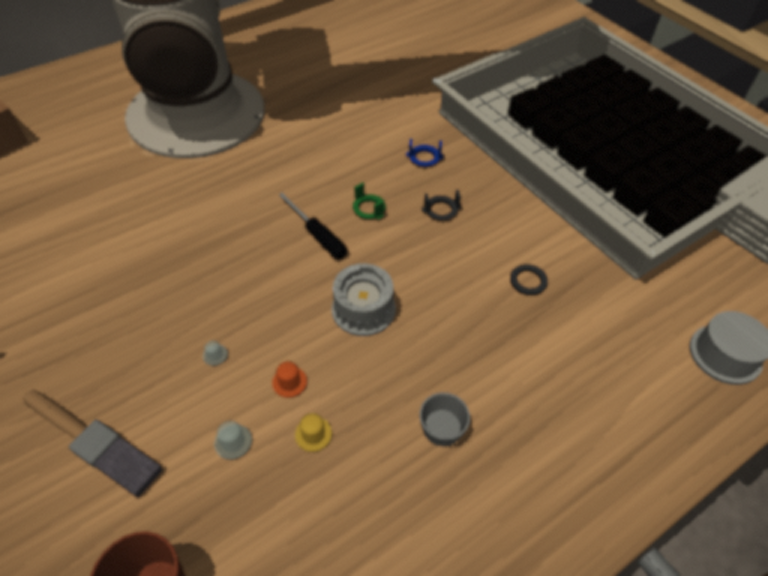

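The top view (1.5x) shows two clear lenses, at (513,239) and (502,306). The larger, at (513,239), fits, and the orange and yellow ones are not meant. The only dark ring with wings is at (275,349). The dark one at (262,250) is the plain spacer, and the blue and green ones are look-alikes. The lamp is at (388,287). I'll confirm these in one enlarged composite.

Run:
```python
from h import *
t=cv2.imread("pics/raw_t0.png");s=cv2.imread("pics/raw_s0.png")
def cr(im,c,r=22): 
    x,y=c;return cv2.resize(im[y-r:y+r,x-r:x+r],(264,264),interpolation=cv2.INTER_CUBIC)
g=lambda im,cs:np.hstack([cr(im,c) for c in cs])
cv2.imwrite("pics/c0.png",np.vstack([g(t,[(342,160),(183,233),(258,192)]),g(s,[(155,293),(295,138),(242,196)])]))
```

```text
(no output)
```

View pics/c0.png

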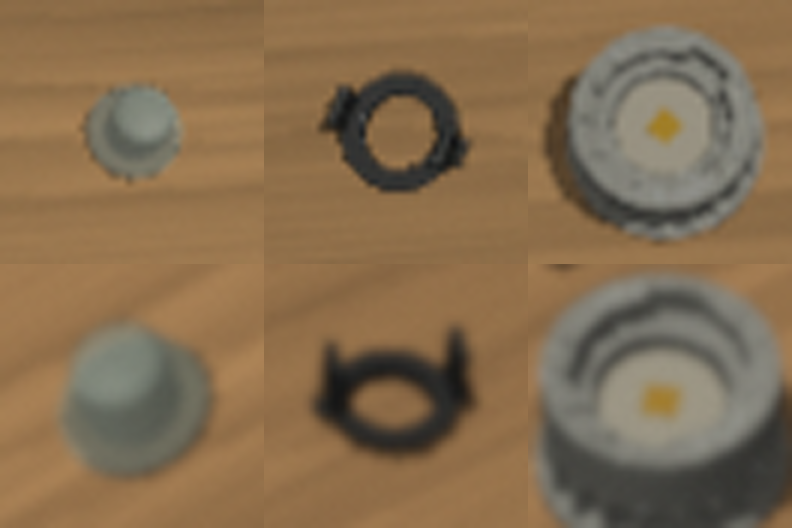

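The composite shows:
- **Lens:** a clear lens with a wide flange.
- **Ring:** a dark ring with wings at upper-left and right.
- **Lamp:** the white seat with ledge shadows.

Next I'll measure them.

```bash
cat > m.py <<'E'
from h import *
def sub(im,c,r,fn,up=8):
    x,y=c;p=cv2.resize(im[y-r:y+r,x-r:x+r],None,fx=up,fy=up,interpolation=cv2.INTER_CUBIC)
    m=fn(p).astype(np.uint8)*255; cs,_=cv2.findContours(m,cv2.RETR_EXTERNAL,cv2.CHAIN_APPROX_NONE)
    k=max(cs,key=cv2.contourArea)[:,0].astype(float)
    return (k+.5)/up-.5+[x-r,y-r]
sat=lambda p:cv2.cvtColor(p,cv2.COLOR_BGR2HSV)[:,:,1]
val=lambda p:p.max(2)
def circ(P):
    A=np.c_[2*P,np.ones(len(P))];s=np.linalg.lstsq(A,(P**2).sum(1),rcond=None)[0];return s[:2],np.sqrt(s[2]+s[:2]@s[:2])
pl=lambda n,K,z:np.array([onz(n,u,v,z)[:2] for u,v in K])
E
python3 - <<'E'
from m import *
I={"top":cv2.imread("pics/raw_t0.png"),"scene":cv2.imread("pics/raw_s0.png")}
C={"top":[(342,160),(183,233),(258,192)],"scene":[(155,293),(295,138),(242,196)]}
for n in I:
    im=I[n]; print(n, "wood",im[C[n][0][1]-20,C[n][0][0]])
    K=sub(im,C[n][0],22,lambda p:sat(p)<85); P=pl(n,K,0.003)
    print(" lens blob",P.min(0),P.max(0),circ(P))
    # flange portion: iterative circle with r ~22 (trim points outside)
    for it in range(15):
        c,r=circ(P); d=np.linalg.norm(P-c,axis=1)-r; P=P[np.abs(d)<max(.0012,2*d.std()*.7)]
    print(" flange",c,r,len(P),len(K))
    # lamp seat disc: bright low-sat
    K=sub(im,C[n][2],26,lambda p:sat(p)<70);P=pl(n,K,0.052);print(" lamp blob",P.min(0),P.max(0),circ(P))
    K=sub(im,C[n][1],24,lambda p:val(p)<85);P=pl(n,K,0.007);print(" ring blob",P.min(0),P.max(0),circ(P))
# polar of lamp
E
```

```text
top wood [ 66 101 130]
 lens blob [ 0.57627978 -0.24433217] [ 0.62001293 -0.20077311] (array([ 0.59820909, -0.2226813 ]), np.float64(0.021761142952031763))
 flange [ 0.59820387 -0.22267631] 0.021757625768116285 359 360
 lamp blob [ 0.47171435 -0.03150646] [0.56426474 0.05283689] (array([0.51779894, 0.01065754]), np.float64(0.044068518299338694))
 ring blob [0.40823968 0.18630167] [0.45993746 0.25019555] (array([0.43454459, 0.21717537]), np.float64(0.02749303286432525))
scene wood [ 77 118 156]
 lens blob [ 0.56803458 -0.24571397] [ 0.61738924 -0.20291645] (array([ 0.59365857, -0.22420449]), np.float64(0.02262088547692421))
 flange [ 0.59551778 -0.22437809] 0.021664747509874772 344 574Traceback (most recent call last):
  File "<stdin>", line 13, in <module>
  File "m.py", line 11, in <lambda>
    pl=lambda n,K,z:np.array([onz(n,u,v,z)[:2] for u,v in K])
                              ~~~^^^^^^^^^
  File "h.py", line 11, in onz
    o,d=ray(n,u,v); return o+d*(z-o[2])/d[2]
        ~~~^^^^^^^
  File "h.py", line 6, in ray
    c,f,T=cal(n); K=np.array([[f,0,c["cx"]],[0,f,c["cy"]],[0,0,1.]])
          ~~~^^^
  File "h.py", line 4, in cal
    c=bot.calibration(n); f=192/np.tan(np.radians(c["vfov"]/2)); T=np.array(c["camera_from_world"]); return c,f,T
ValueError: time passes only in moves, steps and waits
```

```bash
python3 - <<'E'
s=open('h.py').read()
s=s.replace('def cal(n):\n','_c={}\ndef cal(n):\n    if n not in _c: _c[n]=_cal(n)\n    return _c[n]\ndef _cal(n):\n')
open('h.py','w').write(s)
E
python3 - <<'E'
from m import *
I={"top":cv2.imread("pics/raw_t0.png"),"scene":cv2.imread("pics/raw_s0.png")}
C={"top":[(342,160),(183,233),(258,192)],"scene":[(155,293),(295,138),(242,196)]}
from scipy.ndimage import map_coordinates as mc
for n in I:
    im=I[n]; g=im.mean(2); print(n)
    for th in(150,165,180):
        try:
            K=sub(im,C[n][2],14,lambda p:val(p)>th);P=pl(n,K,0.034);print(" seat",th,P.min(0),P.max(0),circ(P))
        except Exception as e: print(e)
    K=sub(im,C[n][2],30,lambda p:sat(p)<70);P=pl(n,K,0.052);
    print(" lamp blob",P.min(0),P.max(0),circ(P))
    K=sub(im,C[n][1],24,lambda p:val(p)<75);P=pl(n,K,0.007);print(" ring blob",P.min(0),P.max(0),circ(P))
    for q in [(.5,0),(.55,0),(.5,.05)]: pass
    rows=[]
# rectified views of lamp at z=.052 (0.25 mm/px, 90mm) centred (0.5165,0.0105), and ring at z=.009 and z=.034
def rect(n,c,z,h=.048,N=260):
    xs=np.linspace(-h,h,N); X,Y=np.meshgrid(c[0]-0*xs+xs,c[1]+xs)
    uv=np.array([[proj(n,(x,y,z)) for x,y in zip(a,b)] for a,b in zip(X,Y)],np.float32)
    return cv2.remap(I[n],uv[...,0],uv[...,1],cv2.INTER_CUBIC)[::-1]
L=(0.5165,0.0105);R=(.4345,.2172)
out=np.vstack([np.hstack([rect(n,L,.052),rect(n,R,.009,.042),rect(n,R,.034,.042)]) for n in I])
for j in (0,260): pass
cv2.imwrite("pics/r0.png",out)
E
```

```text
top
 seat 150 [ 0.50563805 -0.00774517] [0.54220083 0.02939994] (array([0.52440635, 0.01042701]), np.float64(0.018145704284980396))
max() iterable argument is empty
max() iterable argument is empty
 lamp blob [ 0.47171435 -0.03150646] [0.56426474 0.05283689] (array([0.51779894, 0.01065754]), np.float64(0.044068518299338694))
 ring blob [0.40849393 0.18695819] [0.45955319 0.24951698] (array([0.43443169, 0.21710737]), np.float64(0.026986229724237726))
scene
 seat 150 [ 0.50371276 -0.00972546] [0.5382833  0.02706601] (array([0.52127129, 0.00929104]), np.float64(0.017371405550263178))
max() iterable argument is empty
max() iterable argument is empty
 lamp blob [ 0.48185211 -0.05044916] [0.59243457 0.04890898] (array([ 0.53725307, -0.00080017]), np.float64(0.050881921728124294))
 ring blob [0.39706714 0.18627745] [0.4595455  0.25759115] (array([0.43099156, 0.21797636]), np.float64(0.02938738364675789))
```

View pics/r0.png

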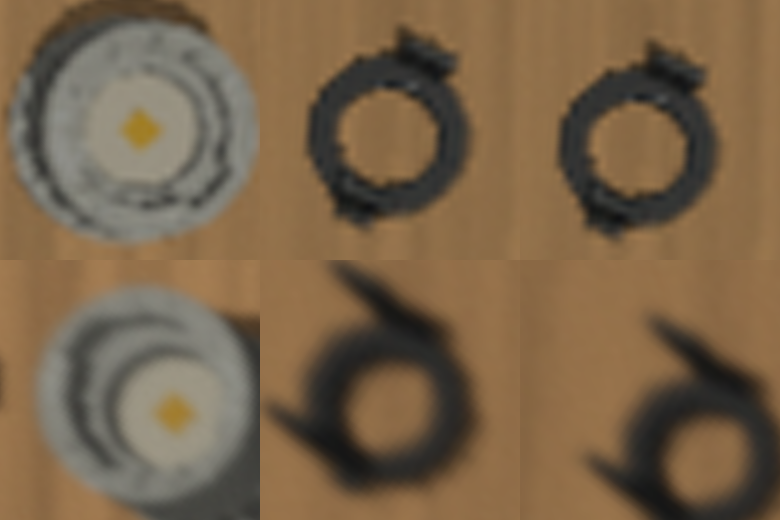

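The rectified patches put the lamp, seat and ring centres in agreement, with a constant ~3 mm x bias between the two cameras. The ring's wing axis is about 61°. I still need the lamp's opening direction, so I'll make an enlarged rectified view with angle marks.

Run:
```python
from m import *
I={"top":cv2.imread("pics/raw_t0.png"),"scene":cv2.imread("pics/raw_s0.png")}
def rect(n,c,z,h=.044,N=400):
    xs=np.linspace(-h,h,N)
    uv=np.array([[proj(n,(c[0]+x,c[1]+y,z)) for x in xs] for y in xs],np.float32)
    o=cv2.remap(I[n],uv[...,0],uv[...,1],cv2.INTER_CUBIC)[::-1].copy()
    for a in range(0,360,30):
        p=np.array([np.cos(np.radians(a)),-np.sin(np.radians(a))])
        q=lambda r:tuple(int(v) for v in 200+p*r*200/44)
        cv2.line(o,q(38),q(43),(0,0,255) if a else (255,0,0),1)
    for r in(29,33.5): 
        for a in range(0,360,5): 
            p=np.array([np.cos(np.radians(a)),-np.sin(np.radians(a))]);q=(200+p*r*200/44).astype(int);o[q[1],q[0]]=(0,255,0)
    return cv2.convertScaleAbs(o,alpha=1.3)
cv2.imwrite("pics/r1.png",np.hstack([rect("top",(.5244,.0104),.052),rect("scene",(.5216,.0095),.052)]))
```

```text
(no output)
```

View pics/r1.png

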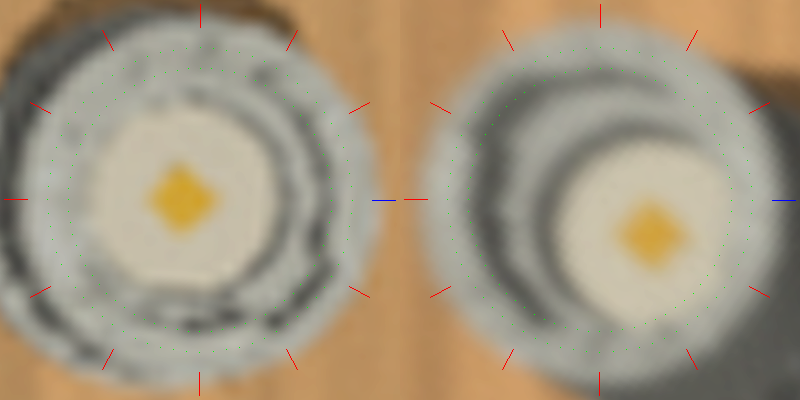

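Run:
```python
from m import *
from scipy.ndimage import map_coordinates as mc
I={"top":cv2.imread("pics/raw_t0.png"),"scene":cv2.imread("pics/raw_s0.png")}
for n,c,A in(("top",(.5244,.0104),range(-100,61,5)),("scene",(.5216,.0095),range(60,241,5))):
    g=cv2.GaussianBlur(I[n],(0,0),.3).mean(2); print(n,"r=24..37")
    for a in A:
        t=np.radians(a);p=np.array([proj(n,(c[0]+r*np.cos(t),c[1]+r*np.sin(t),.052)) for r in np.arange(24,37.1,1)/1000])
        print(a,*mc(g,[p[:,1],p[:,0]],order=3).astype(int))
```

```text
top r=24..37
-100 118 122 118 110 105 109 118 126 131 134 134 132 130 129
-95 112 112 100 84 79 90 108 122 130 133 132 130 130 131
-90 110 108 97 83 79 91 110 124 131 132 130 127 126 128
-85 103 101 95 88 89 99 114 127 133 134 132 129 126 125
-80 92 85 78 79 89 104 119 131 135 135 133 131 129 125
-75 94 84 72 69 82 103 121 133 138 138 134 129 127 126
-70 108 102 92 87 92 105 120 129 132 131 127 124 122 121
-65 125 121 115 110 108 109 110 113 116 120 123 126 127 126
-60 130 127 123 119 112 100 85 75 77 90 107 119 127 130
-55 128 128 127 125 119 107 91 79 78 90 105 118 126 130
-50 129 129 128 126 120 109 95 85 85 95 108 119 126 129
-45 127 126 124 119 110 94 77 67 72 89 107 120 126 127
-40 127 127 125 121 112 96 79 70 75 91 109 120 125 125
-35 127 127 127 125 116 101 84 73 76 91 109 122 128 127
-30 128 125 120 114 108 99 88 80 80 90 105 119 126 127
-25 122 112 100 90 86 87 91 96 101 110 120 128 132 133
-20 111 96 81 72 75 88 104 117 126 132 134 134 132 129
-15 107 92 75 69 78 97 115 126 131 132 131 129 128 126
-10 115 102 88 82 89 103 117 126 131 130 127 126 127 129
-5 125 115 101 92 9
[... 2098 characters left out ...]
 130
180 71 68 70 76 86 98 109 118 125 131 134 134 132 129
185 74 69 69 73 82 94 106 117 125 130 132 132 130 127
190 68 64 66 72 82 95 107 116 123 127 128 128 127 125
195 65 62 65 73 84 97 109 119 125 128 129 129 127 125
200 67 63 64 71 82 95 108 118 124 128 129 128 127 125
205 74 68 66 71 81 95 107 117 122 125 126 126 126 124
210 85 75 69 71 79 92 104 114 120 122 123 124 124 123
215 90 78 70 70 76 87 99 108 113 115 117 119 122 122
220 91 78 69 68 74 85 97 106 110 114 118 121 124 125
225 90 78 69 68 74 86 99 109 115 120 124 127 129 129
230 92 80 71 68 73 85 97 107 114 119 122 124 125 125
235 96 87 77 71 72 80 90 101 109 115 118 121 123 125
240 101 96 87 79 74 75 82 93 102 110 115 120 123 127
```

The opening shows at both -64..-26° (top) and 116..154° (scene), so the openings lie at -45°/135°. Next come the ring's hole centre, the neighbours and the move to the lens.

```bash
python3 - <<'E'
from m import *
I={"top":cv2.imread("pics/raw_t0.png"),"scene":cv2.imread("pics/raw_s0.png")}
for n,c in(("top",(183,233)),("scene",(295,138))):
    im=I[n];x,y=c;p=cv2.resize(im[y-24:y+24,x-24:x+24],None,fx=8,fy=8,interpolation=cv2.INTER_CUBIC)
    m=(val(p)<90).astype(np.uint8); cs,h=cv2.findContours(m,cv2.RETR_CCOMP,cv2.CHAIN_APPROX_NONE)
    k=max([q for q,e in zip(cs,h[0]) if e[3]>=0],key=cv2.contourArea);M=cv2.moments(k)
    u=(np.array([M["m10"],M["m01"]])/M["m00"]+.5)/8-.5+[x-24,y-24];print(n,"hole",u,onz(n,*u,.0045),np.ptp(pl(n,(k[:,0]+.5)/8-.5+[x-24,y-24],.0045),axis=0))
for nm,u in(("orange",(464,261)),("yellow",(466,219)),("small",(502,306)),("driver",(385,385)),("green",(330,383)),("blue",(249,416)),("tin",(388,180)),("spacer",(262,250))): print(nm,onz("top",u[0]/1.5,u[1]/1.5,.01)[:2].round(3))
E
python3 -m crank '[{"gripper":50,"travel":[0,0,0],"twist":[0,0,0.1]}]' 30; python3 -c "
from h import *;print(bot.get_obs()['q'])"
```

```text
top hole [183.31534188 232.7123094 ] [0.43411542 0.21565613 0.0045    ] [0.0336652  0.03218578]
scene hole [293.76269537 138.94378542] [0.43180774 0.21403042 0.0045    ] [0.02866592 0.02873063]
orange [ 0.563 -0.129]
yellow [ 0.64  -0.141]
small [ 0.477 -0.188]
driver [0.356 0.028]
green [0.367 0.123]
blue [0.321 0.266]
tin [ 0.726 -0.007]
spacer [0.614 0.229]
time: 0.22
ee_pos: [0.2241, 0.5021, 0.2308]
tcp_rot: [-179.9, 0.0, 150.1]
wrist_force: [-0.2, 0.6, -1.0]
opening: 0.0698
grasp_force: 0.0
[ 6.59454843e+01  5.00005231e+00  1.00503730e+01  9.51009043e+01
 -2.18267207e-03  9.58381167e+01]
```

```bash
cat >> h.py <<'E'
def rot(o): 
    from scipy.spatial.transform import Rotation as Q
    return Q.from_euler("xyz",o["tcp_rot"],degrees=True).as_matrix()
def go(x,y,z,yaw=None):
    o=bot.get_obs(); d=np.array([x,y,z])-o["ee_pos"]; t=rot(o).T@d*1000
    print("travel",t.round(1),"len",round(float(np.linalg.norm(t)),1),"pos",o["ee_pos"].round(4),"rot",o["tcp_rot"].round(2),"t",round(o["time"],2),"F",o["wrist_force"].round(2),"op",round(o["opening"],4),"g",o["grasp_force"])
    if yaw is not None: print("rz total",round(float(np.radians(((o["tcp_rot"][2]-yaw)+180)%360-180)),4))
E
python3 -c "
from h import *;go(.5968,-.2235,.12,150)"
```

```text
travel [-684.7 -443.2  111.3] len 823.2 pos [0.2241 0.5021 0.2308] rot [-1.7995e+02  1.0000e-02  1.5011e+02] t 0.23 F [-0.21  0.57 -0.97] op 0.0698 g 0.0
rz total 0.0019
```

```bash
python3 -m crank '[{"gripper":50,"travel":[-45,-29,0],"twist":[0,0,0]},{"gripper":50,"travel":[-49,-32,0],"twist":[0,0,0]},{"gripper":50,"travel":[-49,-32,0],"twist":[0,0,0]},{"gripper":50,"travel":[-49,-32,0],"twist":[0,0,0]},{"gripper":50,"travel":[-49,-32,0],"twist":[0,0,0]},{"gripper":50,"travel":[-49,-32,0],"twist":[0,0,0]},{"gripper":50,"travel":[-49,-32,0],"twist":[0,0,0]},{"gripper":50,"travel":[-49,-32,0],"twist":[0,0,0]},{"gripper":50,"travel":[-49,-32,0],"twist":[0,0,0]},{"gripper":50,"travel":[-49,-32,20],"twist":[0,0,0]},{"gripper":50,"travel":[-49,-32,20],"twist":[0,0,0]},{"gripper":50,"travel":[-49,-32,20],"twist":[0,0,0]}]' 30
python3 -c "
from h import *;go(.5968,-.2235,.12,150)"
```

```text
time: 1.72
ee_pos: [0.5423, -0.1205, 0.1704]
tcp_rot: [180.0, -0.0, 150.2]
wrist_force: [0.2, 0.4, 0.6]
opening: 0.0499
grasp_force: 0.0
travel [-98.5 -62.3  50.4] len 127.0 pos [ 0.5423 -0.1205  0.1704] rot [ 1.800e+02 -1.000e-02  1.502e+02] t 1.73 F [0.2  0.42 0.64] op 0.0499 g 0.0
rz total 0.0036
```

```bash
python3 -m crank '[{"gripper":50,"travel":[-40,-25,20],"twist":[0,0,0]},{"gripper":50,"travel":[-40,-25,20],"twist":[0,0,0]},{"gripper":50,"travel":[-18.5,-12.3,20],"twist":[0,0,0]},{"gripper":50,"travel":[0,0,40],"twist":[0,0,0]},{"gripper":50,"travel":[0,0,0],"twist":[0,0,0]}]' 30
python3 - <<'E'
from h import *
go(.5968,-.2235,.0195,150)
s=save("scene","s1.png",(100,220,220,340),3);t=save("top","t1.png",(290,110,410,230),3)
cv2.imwrite("pics/c1.png",np.hstack([cv2.imread("pics/s1.png"),cv2.imread("pics/t1.png")]))
E
```

```text
time: 2.35
ee_pos: [0.5942, -0.221, 0.0675]
tcp_rot: [-179.9, -0.4, 150.2]
wrist_force: [-0.2, 0.1, 0.6]
opening: 0.0501
grasp_force: 0.0
travel [-3.8 -0.8 48. ] len 48.2 pos [ 0.5942 -0.221   0.0675] rot [-179.94   -0.39  150.19] t 2.35 F [-0.16  0.06  0.6 ] op 0.0501 g 0.0
rz total 0.0033
```

View pics/c1.png

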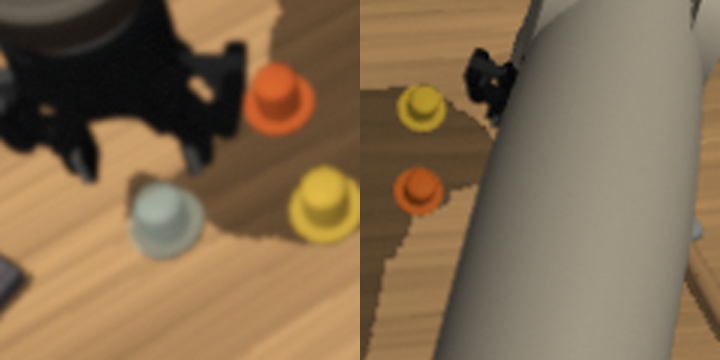

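The scene crop shows both finger tips at crop (90,178) and (195,172), straddling the lens barrel at (160,205). The arm hides the top view. I'll check the projection of the tips.

Run:
```python
from h import *
go(.5968,-.2235,.0195,150)
o=bot.get_obs();R=rot(o)
for s in(-1,1):
  for d in(0,.005,.008): print(s,d,(proj("scene",o["ee_pos"]+R@[0,s*.025,-d])-[100,220])*3)
print((proj("scene",(.5968,-.2235,.034))-[100,220])*3)
```

```text
travel [-1.6 -1.6 52.5] len 52.6 pos [ 0.5962 -0.2213  0.072 ] rot [-1.8000e+02 -2.0000e-02  1.5023e+02] t 2.45 F [0.48 0.66 0.13] op 0.0502 g 0.0
rz total 0.004
-1 0 [101.63259963 170.59526965]
-1 0.005 [ 99.62222746 166.48383251]
-1 0.008 [ 98.40468838 163.99427475]
1 0 [194.49154468 163.45958463]
1 0.005 [193.02645033 159.33060277]
1 0.008 [192.13921132 156.83057045]
[157.72662216 199.68200098]
```

```bash
python3 -m crank '[{"gripper":50,"travel":[-1.6,-1.6,20],"twist":[0,0,0]},{"gripper":50,"travel":[0,0,20],"twist":[0,0,0]},{"gripper":50,"travel":[0,0,12.5],"twist":[0,0,0]},{"gripper":50,"travel":[0,0,0],"twist":[0,0,0]},{"gripper":50,"travel":[0,0,0],"twist":[0,0,0]}]' 30
python3 -c "
from h import *;go(.5968,-.2235,.0195,150)"
```

```text
time: 3.08
ee_pos: [0.5971, -0.2238, 0.0192]
tcp_rot: [180.0, 0.0, 150.2]
wrist_force: [0.6, 0.7, 0.7]
opening: 0.0496
grasp_force: 0.0
travel [ 0.4  0.1 -0.3] len 0.5 pos [ 0.5971 -0.2238  0.0192] rot [1.8000e+02 3.0000e-02 1.5022e+02] t 3.08 F [0.64 0.67 0.74] op 0.0496 g 0.0
rz total 0.0038
```

Close on the barrel.

```bash
python3 -m crank '[{"gripper":20,"travel":[0,0,0],"twist":[0,0,0]},{"gripper":20,"travel":[0,0,0],"twist":[0,0,0]},{"gripper":20,"travel":[0,0,0],"twist":[0,0,0]},{"gripper":20,"travel":[0,0,0],"twist":[0,0,0]},{"gripper":20,"travel":[0,0,0],"twist":[0,0,0]},{"gripper":20,"travel":[0,0,0],"twist":[0,0,0]}]' 30
python3 -m crank '[{"gripper":20,"travel":[0,0,-15],"twist":[0,0,0]},{"gripper":20,"travel":[0,0,-55],"twist":[0,0,0]},{"gripper":20,"travel":[0,0,-55],"twist":[0,0,0]},{"gripper":20,"travel":[0,0,0],"twist":[0,0,0]}]' 30
python3 -c "
from h import *;go(.5228,.0099,.145,150)"
```

```text
time: 3.82
ee_pos: [0.5974, -0.2239, 0.0198]
tcp_rot: [180.0, 0.1, 150.2]
wrist_force: [-1.6, 1.0, 5.7]
opening: 0.0261
grasp_force: 29.8
time: 4.32
ee_pos: [0.5989, -0.2244, 0.1501]
tcp_rot: [179.9, 0.5, 150.2]
wrist_force: [0.9, 0.2, -0.9]
opening: 0.0263
grasp_force: 29.7
travel [182.5 165.6   3.7] len 246.4 pos [ 0.5989 -0.2244  0.1501] rot [179.92   0.49 150.22] t 4.33 F [ 0.92  0.2  -0.89] op 0.0263 g 29.748785449191928
rz total 0.0038
```

```bash
python3 -m crank '[{"gripper":20,"travel":[30,27,0],"twist":[0,0,0]},{"gripper":20,"travel":[40,36,0],"twist":[0,0,0]},{"gripper":20,"travel":[40,36,0],"twist":[0,0,0]},{"gripper":20,"travel":[40,36,0],"twist":[0,0,0]},{"gripper":20,"travel":[32.5,30.6,10],"twist":[0,0,0]},{"gripper":20,"travel":[0,0,20],"twist":[0,0,0]},{"gripper":20,"travel":[0,0,0],"twist":[0,0,0]},{"gripper":20,"travel":[0,0,0],"twist":[0,0,0]}]' 30
python3 - <<'E'
from h import *
go(.5228,.0099,.145,150)
save("scene","s2.png",(190,130,300,250),4)
E
```

```text
time: 5.32
ee_pos: [0.5209, 0.0103, 0.1143]
tcp_rot: [180.0, 0.0, 150.2]
wrist_force: [-0.3, -0.1, 0.4]
opening: 0.0264
grasp_force: 29.8
travel [ -1.8   0.6 -30.7] len 30.8 pos [0.5209 0.0103 0.1143] rot [1.8000e+02 1.0000e-02 1.5018e+02] t 5.33 F [-0.3  -0.14  0.37] op 0.0264 g 29.770236751064658
rz total 0.0032
```

View pics/s2.png

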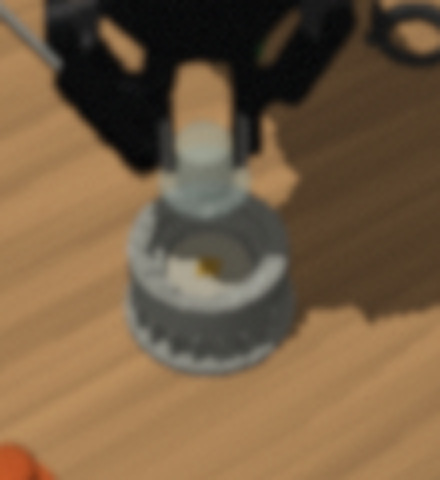

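The lens hangs upright in the fingers above the lamp: flange crop x 160..247, lowest edge about v 215, LED at (209,267). I'll compare with projection.

Run:
```python
from m import *
o=bot.get_obs();e=o["ee_pos"];a=np.radians(np.arange(0,360,5))
def ext(c,z,r): 
    P=np.array([proj("scene",(c[0]+r*np.cos(t),c[1]+r*np.sin(t),z)) for t in a]);P=(P-[190,130])*4;return P.min(0).round(1),P.max(0).round(1)
print("flange bottom",ext(e,e[2]-.0185,.0215),"flange top",ext(e,e[2]-.0155,.022))
im=cv2.imread("pics/raw_s2.png")
K=sub(im,(242,197),8,lambda p:(sat(p)>150)&(p[:,:,2]>90));u=(K.min(0)+K.max(0))/2;print("LED",(u-[190,130])*4,onz("scene",*u,.034),"predicted avg",(proj("scene",(.5228,.0099,.034))-[190,130])*4)
K=sub(cv2.imread("pics/raw_s0.png"),(242,196),8,lambda p:(sat(p)>130));u=(K.min(0)+K.max(0))/2;print("LED0",onz("scene",*u,.034))
K=sub(cv2.imread("pics/raw_t0.png"),(257,191),8,lambda p:(sat(p)>130));u=(K.min(0)+K.max(0))/2;print("LED0top",onz("top",*u,.034))
# rim extents
g=im[130:250,190:300];
```

```text
flange bottom (array([160.9, 150.1]), array([251.8, 220.3])) flange top (array([159.6, 145.3]), array([252.9, 217.2]))
LED [207.25 265.  ] [0.52179659 0.00904252 0.034     ] predicted avg [209.77926894 265.55512997]
LED0 [0.52158497 0.00873135 0.034     ]
LED0top [0.52467947 0.0104147  0.034     ]
```

```bash
python3 -m crank '[{"gripper":20,"travel":[-1.8,0.6,20],"twist":[0,0,0]},{"gripper":20,"travel":[0,0,20],"twist":[0,0,0]},{"gripper":20,"travel":[0,0,8],"twist":[0,0,0]},{"gripper":20,"travel":[0,0,0],"twist":[0,0,0]},{"gripper":20,"travel":[0,0,0],"twist":[0,0,0]},{"gripper":20,"travel":[0,0,0],"twist":[0,0,0]}]' 30
python3 - <<'E'
from h import *
go(.5228,.0099,.0615,150)
E
```

```text
time: 6.12
ee_pos: [0.5231, 0.0103, 0.0666]
tcp_rot: [180.0, 0.1, 150.2]
wrist_force: [-0.2, -0.0, -0.9]
opening: 0.0261
grasp_force: 29.8
travel [ 0.  -0.5  5.1] len 5.1 pos [0.5231 0.0103 0.0666] rot [1.7996e+02 6.0000e-02 1.5021e+02] t 6.12 F [-0.24 -0.02 -0.94] op 0.0261 g 29.769153306260705
rz total 0.0037
```

```bash
python3 -m crank '[{"gripper":20,"travel":[0,-0.5,3],"twist":[0,0,0]},{"gripper":20,"travel":[0,0,2],"twist":[0,0,0]},{"gripper":20,"travel":[0,0,0],"twist":[0,0,0]}]' 30
python3 -m crank '[{"gripper":20,"travel":[0,0,1.5],"twist":[0,0,0]},{"gripper":20,"travel":[0,0,0],"twist":[0,0,0]}]' 30
python3 -m crank '[{"gripper":20,"travel":[0,0,1.5],"twist":[0,0,0]},{"gripper":20,"travel":[0,0,0],"twist":[0,0,0]}]' 30
```

```text
time: 6.5
ee_pos: [0.5222, 0.0099, 0.0605]
tcp_rot: [-180.0, -0.0, 150.2]
wrist_force: [-0.5, -0.1, -0.7]
opening: 0.0261
grasp_force: 29.8
time: 6.75
ee_pos: [0.5223, 0.0099, 0.0591]
tcp_rot: [-180.0, -0.0, 150.2]
wrist_force: [-0.0, -0.0, -0.2]
opening: 0.0261
grasp_force: 29.8
time: 7.0
ee_pos: [0.5224, 0.0099, 0.0577]
tcp_rot: [180.0, 0.0, 150.2]
wrist_force: [-0.4, -0.5, -2.3]
opening: 0.0262
grasp_force: 29.8
```

```bash
python3 -m crank '[{"gripper":20,"travel":[0,0,1.2],"twist":[0,0,0]},{"gripper":20,"travel":[0,0,0],"twist":[0,0,0]}]' 30
python3 -m crank '[{"gripper":20,"travel":[0,0,1.2],"twist":[0,0,0]},{"gripper":20,"travel":[0,0,0],"twist":[0,0,0]}]' 30
python3 -m crank '[{"gripper":20,"travel":[0,0,0.8],"twist":[0,0,0]},{"gripper":20,"travel":[0,0,0],"twist":[0,0,0]}]' 30
```

```text
time: 7.25
ee_pos: [0.5225, 0.0099, 0.0566]
tcp_rot: [180.0, 0.0, 150.2]
wrist_force: [0.6, 0.1, -0.1]
opening: 0.0263
grasp_force: 29.8
time: 7.5
ee_pos: [0.5225, 0.0099, 0.0554]
tcp_rot: [180.0, 0.0, 150.2]
wrist_force: [0.9, 0.9, 0.4]
opening: 0.0264
grasp_force: 29.8
time: 7.75
ee_pos: [0.5225, 0.0099, 0.0546]
tcp_rot: [180.0, 0.0, 150.2]
wrist_force: [0.8, 0.5, -0.3]
opening: 0.026
grasp_force: 29.8
```

```bash
python3 -m crank '[{"gripper":20,"travel":[0,0,0.5],"twist":[0,0,0]},{"gripper":20,"travel":[0,0,0],"twist":[0,0,0]}]' 30
python3 -m crank '[{"gripper":20,"travel":[0,0,0.5],"twist":[0,0,0]},{"gripper":20,"travel":[0,0,0],"twist":[0,0,0]}]' 30
python3 -m crank '[{"gripper":20,"travel":[0,0,0.5],"twist":[0,0,0]},{"gripper":20,"travel":[0,0,0],"twist":[0,0,0]}]' 30
```

```text
time: 8.0
ee_pos: [0.5224, 0.0099, 0.0541]
tcp_rot: [180.0, 0.0, 150.2]
wrist_force: [0.8, 0.1, 0.0]
opening: 0.0261
grasp_force: 29.8
time: 8.25
ee_pos: [0.5224, 0.0098, 0.0536]
tcp_rot: [180.0, 0.0, 150.2]
wrist_force: [0.9, 0.1, 0.1]
opening: 0.0263
grasp_force: 29.8
time: 8.5
ee_pos: [0.5225, 0.0098, 0.0532]
tcp_rot: [180.0, 0.0, 150.2]
wrist_force: [1.3, -0.2, 1.7]
opening: 0.0264
grasp_force: 30.0
```

```bash
python3 -m crank '[{"gripper":20,"travel":[0,0,0.3],"twist":[0,0,0]},{"gripper":20,"travel":[0,0,0],"twist":[0,0,0]}]' 30
python3 -m crank '[{"gripper":20,"travel":[0,0,0.3],"twist":[0,0,0]},{"gripper":20,"travel":[0,0,0],"twist":[0,0,0]}]' 30
```

```text
time: 8.75
ee_pos: [0.5226, 0.0098, 0.0531]
tcp_rot: [180.0, 0.0, 150.2]
wrist_force: [1.6, -1.9, 4.0]
opening: 0.0264
grasp_force: 30.2
time: 9.0
ee_pos: [0.5226, 0.0098, 0.053]
tcp_rot: [180.0, 0.0, 150.2]
wrist_force: [0.8, -1.9, 6.5]
opening: 0.026
grasp_force: 30.4
```

The force rises smoothly, so the lens is on its sprung seat. I'll release and retract.

```bash
python3 -m crank '[{"gripper":45,"travel":[0,0,0],"twist":[0,0,0]},{"gripper":45,"travel":[0,0,0],"twist":[0,0,0]},{"gripper":45,"travel":[0,0,-10],"twist":[0,0,0]},{"gripper":45,"travel":[0,0,-50],"twist":[0,0,0]},{"gripper":70,"travel":[0,0,-50],"twist":[0,0,0]},{"gripper":80,"travel":[0,0,0],"twist":[0,0,0]}]' 30
python3 - <<'E'
from h import *
go(.433,.2148,.10,151)
go(.433,.2148,.014,151)
E
```

```text
time: 9.75
ee_pos: [0.5242, 0.0099, 0.1673]
tcp_rot: [179.8, 0.3, 150.2]
wrist_force: [0.4, 0.6, -1.0]
opening: 0.0788
grasp_force: 0.0
travel [181.3 132.3  66.7] len 234.1 pos [0.5242 0.0099 0.1673] rot [179.79   0.34 150.22] t 9.75 F [ 0.42  0.64 -0.99] op 0.0788 g 0.0
rz total -0.0137
travel [181.8 132.  152.7] len 271.6 pos [0.5242 0.0099 0.1673] rot [179.79   0.34 150.22] t 9.75 F [ 0.42  0.64 -0.99] op 0.0788 g 0.0
rz total -0.0137
```

```bash
python3 -m crank '[{"gripper":82,"travel":[35,26,0],"twist":[0,0,-0.014]},{"gripper":82,"travel":[42,30,0],"twist":[0,0,0]},{"gripper":82,"travel":[42,30,0],"twist":[0,0,0]},{"gripper":82,"travel":[40,30,20],"twist":[0,0,0]},{"gripper":82,"travel":[22.3,16.3,30],"twist":[0,0,0]},{"gripper":82,"travel":[0,0,30],"twist":[0,0,0]},{"gripper":82,"travel":[0,0,0],"twist":[0,0,0]},{"gripper":82,"travel":[0,0,0],"twist":[0,0,0]}]' 30
python3 - <<'E'
from h import *
go(.433,.2148,.014,151)
A=save("scene","s3.png",(190,80,350,240),1)
B=cv2.imread("pics/raw_s3.png")
f=lambda im,x,y,r:cv2.resize(im[y-r:y+r,x-r:x+r],(390,390),interpolation=cv2.INTER_CUBIC)
cv2.imwrite("pics/c3.png",np.hstack([f(B,242,193,28),f(B,295,125,45)]))
E
```

```text
time: 10.75
ee_pos: [0.4288, 0.2136, 0.0834]
tcp_rot: [180.0, 0.0, 151.0]
wrist_force: [0.8, 0.1, 0.4]
opening: 0.0817
grasp_force: 0.0
travel [-3.1  3.1 69.4] len 69.5 pos [0.4288 0.2136 0.0834] rot [1.7997e+02 2.0000e-02 1.5100e+02] t 10.75 F [0.77 0.05 0.44] op 0.0817 g 0.0
rz total -0.0001
```

View pics/c3.png

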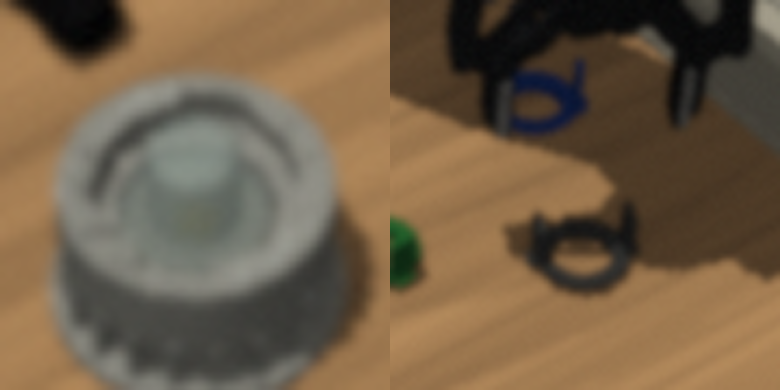

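The lens sits upright in the cell, and the open fingers straddle the ring (tips mid at crop 592, ring mid at 585). Correcting and descending.

```bash
python3 -m crank '[{"gripper":82,"travel":[-3.1,3.1,15],"twist":[0,0,0]},{"gripper":82,"travel":[0,0,30],"twist":[0,0,0]},{"gripper":82,"travel":[0,0,18],"twist":[0,0,0]},{"gripper":82,"travel":[0,0,6],"twist":[0,0,0]},{"gripper":82,"travel":[0,0,0],"twist":[0,0,0]},{"gripper":82,"travel":[0,0,0],"twist":[0,0,0]}]' 30
python3 -c "
from h import *;go(.433,.2148,.014,151)"
```

```text
time: 11.55
ee_pos: [0.4332, 0.2152, 0.0144]
tcp_rot: [179.9, 0.0, 151.0]
wrist_force: [0.1, -0.0, 0.2]
opening: 0.0822
grasp_force: 0.0
travel [ 0.  -0.4  0.4] len 0.6 pos [0.4332 0.2152 0.0144] rot [1.7994e+02 5.0000e-02 1.5102e+02] t 11.55 F [ 0.13 -0.01  0.24] op 0.0822 g 0.0
rz total 0.0004
```

```bash
python3 -m crank '[{"gripper":45,"travel":[0,0,0],"twist":[0,0,0]},{"gripper":45,"travel":[0,0,0],"twist":[0,0,0]},{"gripper":45,"travel":[0,0,0],"twist":[0,0,0]},{"gripper":45,"travel":[0,0,0],"twist":[0,0,0]},{"gripper":45,"travel":[0,0,0],"twist":[0,0,0]},{"gripper":45,"travel":[0,0,0],"twist":[0,0,0]}]' 30
python3 -c "
from h import *;go(.433,.2148,.014,151)"
```

```text
time: 12.3
ee_pos: [0.433, 0.215, 0.0144]
tcp_rot: [180.0, 0.0, 151.0]
wrist_force: [-1.7, -1.6, 5.9]
opening: 0.054
grasp_force: 31.4
travel [-0.1 -0.2  0.4] len 0.5 pos [0.433  0.215  0.0144] rot [1.7995e+02 4.0000e-02 1.5102e+02] t 12.3 F [-1.68 -1.63  5.91] op 0.054 g 31.37813556008041
rz total 0.0004
```

```bash
python3 -m crank '[{"gripper":45,"travel":[0,0,-15],"twist":[0,0,0]},{"gripper":45,"travel":[0,0,-50],"twist":[0,0,0]},{"gripper":45,"travel":[0,0,-50],"twist":[0,0,-0.1]},{"gripper":45,"travel":[0,0,0],"twist":[0,0,-0.18]},{"gripper":45,"travel":[0,0,0],"twist":[0,0,-0.18]},{"gripper":45,"travel":[0,0,0],"twist":[0,0,-0.18]},{"gripper":45,"travel":[0,0,0],"twist":[0,0,-0.18]},{"gripper":45,"travel":[0,0,0],"twist":[0,0,-0.18]},{"gripper":45,"travel":[0,0,0],"twist":[0,0,-0.18]},{"gripper":45,"travel":[0,0,0],"twist":[0,0,-0.1]},{"gripper":45,"travel":[0,0,0],"twist":[0,0,0]},{"gripper":45,"travel":[0,0,0],"twist":[0,0,0]}]' 40
python3 -c "
from h import *;go(.5226,.0098,.13,-135)"
```

```text
time: 13.8
ee_pos: [0.4327, 0.2149, 0.1289]
tcp_rot: [-180.0, 0.0, -135.8]
wrist_force: [-0.2, -0.3, -1.8]
opening: 0.0532
grasp_force: 42.6
travel [  78.7 -209.7   -1.1] len 224.0 pos [0.4327 0.2149 0.1289] rot [-1.7999e+02  2.0000e-02 -1.3577e+02] t 13.8 F [-0.17 -0.25 -1.8 ] op 0.0532 g 42.61418611742556
rz total -0.0135
```

```bash
python3 -m crank '[{"gripper":45,"travel":[12,-32,0],"twist":[0,0,0]},{"gripper":45,"travel":[18,-48,0],"twist":[0,0,0]},{"gripper":45,"travel":[18,-48,0],"twist":[0,0,0]},{"gripper":45,"travel":[18,-48,0],"twist":[0,0,0]},{"gripper":45,"travel":[12.7,-33.7,0],"twist":[0,0,-0.0135]},{"gripper":45,"travel":[0,0,0],"twist":[0,0,0]},{"gripper":45,"travel":[0,0,0],"twist":[0,0,0]}]' 40
python3 - <<'E'
from h import *
go(.5226,.0098,.09,-135)
B=save("scene","s4.png",(190,120,310,240),5)
E
```

```text
time: 14.68
ee_pos: [0.5228, 0.0102, 0.1285]
tcp_rot: [180.0, -0.0, -134.9]
wrist_force: [0.1, -0.5, -0.9]
opening: 0.0533
grasp_force: 42.7
travel [ 0.4 -0.2 38.5] len 38.5 pos [0.5228 0.0102 0.1285] rot [ 1.7998e+02 -1.0000e-02 -1.3495e+02] t 14.68 F [ 0.06 -0.49 -0.95] op 0.0533 g 42.69856207072735
rz total 0.0009
```

View pics/s4.png

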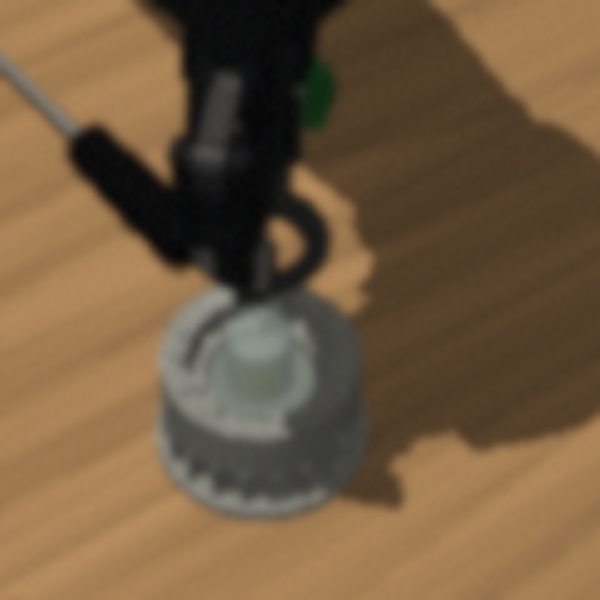

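The ring is held above the lamp: right edge at crop (327,245), lower edge about v 300, hole at (290,240). I'll check its centre against the projection.

Run:
```python
from m import *
e=bot.get_obs()["ee_pos"];a=np.radians(np.arange(0,360,5));f=e[2]-.0144
def ext(z,r): 
    P=np.array([proj("scene",(e[0]+r*np.cos(t),e[1]+r*np.sin(t),z)) for t in a]);P=(P-[190,120])*5;return P.min(0).round(1),P.max(0).round(1)
print(ext(f+.009,.0265),ext(f+.005,.0265),"nose",ext(f,.021),"hole",ext(f+.009,.0165),ext(f,.0165))
g=cv2.imread("pics/raw_s4.png")
# right edge & hole right edge along rows
for v in range(163,182,3): print(v,(v-120)*5,[int(x) for x in g[v,236:262].max(1)])
print("top profile u=249", [int(x) for x in g[150:190,249].max(1)])
```

```text
(array([187.9, 182.7]), array([332. , 292.1])) (array([188.4, 189.8]), array([331.9, 299. ])) nose (array([203.8, 209.5]), array([317. , 295.9])) hole (array([215.2, 202.6]), array([304.9, 270.7])) (array([216. , 218.5]), array([304.8, 286.4]))
163 215 [11, 8, 10, 10, 8, 9, 20, 43, 68, 79, 71, 51, 36, 25, 25, 26, 32, 54, 90, 129, 151, 158, 156, 149, 130, 99]
166 230 [13, 12, 9, 10, 11, 18, 40, 81, 127, 158, 164, 157, 134, 97, 57, 33, 25, 26, 40, 77, 121, 150, 158, 155, 138, 110]
169 245 [13, 11, 11, 10, 17, 28, 42, 53, 74, 113, 143, 153, 151, 135, 102, 57, 30, 26, 39, 76, 121, 147, 154, 154, 152, 144]
172 260 [11, 11, 12, 14, 25, 39, 50, 52, 61, 96, 120, 118, 98, 69, 42, 28, 28, 43, 77, 119, 148, 161, 168, 171, 173, 173]
175 275 [13, 14, 9, 15, 25, 40, 50, 47, 35, 29, 31, 28, 26, 27, 40, 69, 109, 143, 165, 173, 177, 180, 179, 177, 175, 168]
178 290 [85, 47, 27, 23, 27, 32, 37, 36, 37, 37, 41, 48, 54, 62, 72, 90, 109, 131, 151, 161, 165, 166, 164, 161, 158, 142]
181 305 [85, 70, 71, 77, 83, 91, 94, 93, 90, 83, 73, 67, 65, 67, 69, 71, 73, 75, 74, 79, 93, 114, 136, 149, 147, 133]
top profile u=249 [32, 40, 72, 114, 144, 154, 158, 152, 121, 77, 41, 26, 25, 25, 39, 66, 97, 123, 134, 135, 127, 102, 69, 41, 28, 27, 36, 49, 62, 68, 69, 67, 69, 83, 109, 128, 132, 125, 115, 112]
```

```bash
python3 -m crank '[{"gripper":45,"travel":[0.4,-0.2,15],"twist":[0,0,0]},{"gripper":45,"travel":[0,0,25],"twist":[0,0,0]},{"gripper":45,"travel":[0,0,20],"twist":[0,0,0]},{"gripper":45,"travel":[0,0,5],"twist":[0,0,0]},{"gripper":45,"travel":[0,0,0],"twist":[0,0,0]},{"gripper":45,"travel":[0,0,0],"twist":[0,0,0]}]' 40
python3 -c "
from h import *;go(.5226,.0098,.0561,-135)"
```

```text
time: 15.48
ee_pos: [0.5233, 0.0097, 0.0643]
tcp_rot: [-180.0, 0.1, -134.9]
wrist_force: [0.3, -0.7, -0.6]
opening: 0.0536
grasp_force: 42.7
travel [0.4 0.6 8.2] len 8.2 pos [0.5233 0.0097 0.0643] rot [-1.7995e+02  5.0000e-02 -1.3485e+02] t 15.47 F [ 0.34 -0.72 -0.58] op 0.0536 g 42.66969940625131
rz total 0.0026
```

```bash
python3 -m crank '[{"gripper":45,"travel":[0.4,0.5,2],"twist":[0,0,0.0026]},{"gripper":45,"travel":[0,0,0],"twist":[0,0,0]}]' 40
python3 -m crank '[{"gripper":45,"travel":[0,0,1.5],"twist":[0,0,0]},{"gripper":45,"travel":[0,0,0],"twist":[0,0,0]}]'
python3 -m crank '[{"gripper":45,"travel":[0,0,1.5],"twist":[0,0,0]},{"gripper":45,"travel":[0,0,0],"twist":[0,0,0]}]'
```

```text
time: 15.72
ee_pos: [0.5223, 0.0096, 0.0617]
tcp_rot: [-180.0, 0.0, -135.0]
wrist_force: [0.7, 1.0, -1.0]
opening: 0.0537
grasp_force: 42.7
time: 15.98
ee_pos: [0.5222, 0.0096, 0.0599]
tcp_rot: [180.0, -0.0, -135.0]
wrist_force: [-0.2, -0.1, -1.0]
opening: 0.0531
grasp_force: 42.7
time: 16.23
ee_pos: [0.5222, 0.0096, 0.0583]
tcp_rot: [180.0, -0.0, -135.0]
wrist_force: [0.1, 1.3, -2.3]
opening: 0.0535
grasp_force: 42.7
```

```bash
python3 -m crank '[{"gripper":45,"travel":[0,0,1.5],"twist":[0,0,0]},{"gripper":45,"travel":[0,0,0],"twist":[0,0,0]}]'
python3 -m crank '[{"gripper":45,"travel":[0,0,1.5],"twist":[0,0,0]},{"gripper":45,"travel":[0,0,0],"twist":[0,0,0]}]'
```

```text
time: 16.48
ee_pos: [0.5223, 0.0096, 0.0569]
tcp_rot: [-180.0, -0.0, -135.0]
wrist_force: [0.1, 0.7, -1.6]
opening: 0.0532
grasp_force: 42.7
time: 16.73
ee_pos: [0.5224, 0.0096, 0.0555]
tcp_rot: [-180.0, 0.0, -135.0]
wrist_force: [1.7, -0.9, -2.0]
opening: 0.0529
grasp_force: 42.7
```

```bash
python3 -m crank '[{"gripper":45,"travel":[0,0,1.5],"twist":[0,0,0]},{"gripper":45,"travel":[0,0,0],"twist":[0,0,0]}]'
python3 -m crank '[{"gripper":45,"travel":[0,0,1.0],"twist":[0,0,0]},{"gripper":45,"travel":[0,0,0],"twist":[0,0,0]}]'
python3 -m crank '[{"gripper":45,"travel":[0,0,0.5],"twist":[0,0,0]},{"gripper":45,"travel":[0,0,0],"twist":[0,0,0]}]'
python3 -m crank '[{"gripper":45,"travel":[0,0,0.4],"twist":[0,0,0]},{"gripper":45,"travel":[0,0,0],"twist":[0,0,0]}]'
```

```text
time: 16.98
ee_pos: [0.5223, 0.0096, 0.054]
tcp_rot: [-180.0, 0.0, -135.0]
wrist_force: [2.0, -0.6, -0.7]
opening: 0.0533
grasp_force: 42.7
time: 17.23
ee_pos: [0.5224, 0.0096, 0.053]
tcp_rot: [-180.0, 0.0, -135.0]
wrist_force: [0.9, -1.3, -0.9]
opening: 0.0531
grasp_force: 42.8
time: 17.48
ee_pos: [0.5223, 0.0096, 0.0525]
tcp_rot: [-180.0, 0.0, -135.0]
wrist_force: [2.2, -0.0, -0.4]
opening: 0.053
grasp_force: 42.8
time: 17.73
ee_pos: [0.5223, 0.0096, 0.0522]
tcp_rot: [-180.0, 0.0, -135.0]
wrist_force: [2.1, -0.9, 0.1]
opening: 0.0535
grasp_force: 42.8
```

```bash
for i in 1; do python3 -m crank '[{"gripper":45,"travel":[0,0,0.3],"twist":[0,0,0]},{"gripper":45,"travel":[0,0,0],"twist":[0,0,0]}]' | grep -E 'ee|wrist'
python3 -m crank '[{"gripper":45,"travel":[0,0,0.3],"twist":[0,0,0]},{"gripper":45,"travel":[0,0,0],"twist":[0,0,0]}]'| grep -E 'ee|wrist'
python3 -m crank '[{"gripper":45,"travel":[0,0,0.3],"twist":[0,0,0]},{"gripper":45,"travel":[0,0,0],"twist":[0,0,0]}]'| grep -E 'ee|wrist'; done
```

```text
ee_pos: [0.5223, 0.0096, 0.052]
wrist_force: [1.5, -0.3, 1.9]
ee_pos: [0.5224, 0.0096, 0.0519]
wrist_force: [1.3, -0.1, 5.0]
ee_pos: [0.5224, 0.0096, 0.0518]
wrist_force: [0.2, -0.6, 6.4]
```

Nose contact is at TCP z of about 52.1 mm, as predicted. Now I'll turn clockwise while watching z, force and torque.

```bash
cat > st.py <<'E'
from h import *
o=bot.get_obs();print("yaw",round(o["tcp_rot"][2],2),"turned",round((-135-o["tcp_rot"][2])%360,2),"z",round(o["ee_pos"][2]*1000,3),"F",o["wrist_force"].round(2),"T",o["torque"].round(3),"t",round(o["time"],2),"op",round(o["opening"],4),"g",round(o["grasp_force"],1),"xy",o["ee_pos"][:2].round(4))
E
python3 st.py
python3 -m crank '[{"gripper":45,"travel":[0,0,0],"twist":[0,0,0.0873]},{"gripper":45,"travel":[0,0,0],"twist":[0,0,0.0873]},{"gripper":45,"travel":[0,0,0],"twist":[0,0,0]}]' >/dev/null; python3 st.py
python3 -m crank '[{"gripper":45,"travel":[0,0,0],"twist":[0,0,0.0873]},{"gripper":45,"travel":[0,0,0],"twist":[0,0,0.0873]},{"gripper":45,"travel":[0,0,0],"twist":[0,0,0]}]' >/dev/null; python3 st.py
python3 -m crank '[{"gripper":45,"travel":[0,0,0],"twist":[0,0,0.0873]},{"gripper":45,"travel":[0,0,0],"twist":[0,0,0]}]' >/dev/null; python3 st.py
```

```text
yaw -135.02 turned 0.02 z 51.771 F [ 0.21 -0.56  6.4 ] T [-0.196 -0.057 -0.056] t 18.48 op 0.0534 g 43.5 xy [0.5224 0.0096]
yaw -145.09 turned 10.09 z 51.747 F [ 0.26 -0.03  7.09] T [-0.066 -0.055 -0.108] t 18.85 op 0.0534 g 43.3 xy [0.5224 0.0097]
yaw -155.1 turned 20.1 z 51.796 F [ 0.72 -0.91  7.17] T [-0.149 -0.117 -0.112] t 19.23 op 0.0532 g 43.3 xy [0.5225 0.0096]
yaw -160.09 turned 25.09 z 51.809 F [0.55 0.1  6.97] T [-0.085 -0.124 -0.059] t 19.48 op 0.053 g 43.3 xy [0.5224 0.0097]
```

```bash
python3 -m crank '[{"gripper":45,"travel":[0,0,0],"twist":[0,0,0.0524]},{"gripper":45,"travel":[0,0,0],"twist":[0,0,0]}]' >/dev/null; python3 st.py
python3 -m crank '[{"gripper":45,"travel":[0,0,0],"twist":[0,0,0.0524]},{"gripper":45,"travel":[0,0,0],"twist":[0,0,0]}]' >/dev/null; python3 st.py
python3 -m crank '[{"gripper":45,"travel":[0,0,0],"twist":[0,0,0.0524]},{"gripper":45,"travel":[0,0,0],"twist":[0,0,0]}]' >/dev/null; python3 st.py
python3 -m crank '[{"gripper":45,"travel":[0,0,0],"twist":[0,0,0.0524]},{"gripper":45,"travel":[0,0,0],"twist":[0,0,0]}]' >/dev/null; python3 st.py
```

```text
yaw -163.07 turned 28.07 z 51.767 F [0.04 0.02 6.91] T [-0.024 -0.055 -0.087] t 19.73 op 0.0535 g 43.3 xy [0.5224 0.0097]
yaw -166.07 turned 31.07 z 51.761 F [0.87 0.14 7.62] T [-0.024 -0.024 -0.032] t 19.98 op 0.0534 g 43.3 xy [0.5224 0.0097]
yaw -169.07 turned 34.07 z 51.769 F [ 0.67 -0.8   5.2 ] T [-0.011 -0.116 -0.103] t 20.23 op 0.0532 g 43.3 xy [0.5224 0.0097]
yaw -172.07 turned 37.07 z 51.794 F [0.94 0.59 5.55] T [-0.078 -0.173 -0.11 ] t 20.48 op 0.0531 g 43.3 xy [0.5225 0.0097]
```

```bash
python3 -m crank '[{"gripper":45,"travel":[0,0,0],"twist":[0,0,0.0524]},{"gripper":45,"travel":[0,0,0],"twist":[0,0,0]}]' >/dev/null; python3 st.py
python3 -m crank '[{"gripper":45,"travel":[0,0,0],"twist":[0,0,0.0524]},{"gripper":45,"travel":[0,0,0],"twist":[0,0,0]}]' >/dev/null; python3 st.py
python3 -m crank '[{"gripper":45,"travel":[0,0,0],"twist":[0,0,0.0524]},{"gripper":45,"travel":[0,0,0],"twist":[0,0,0]}]' >/dev/null; python3 st.py
```

```text
yaw -175.08 turned 40.08 z 51.773 F [ 0.8  -0.73  6.7 ] T [-0.101 -0.265 -0.093] t 20.73 op 0.0534 g 43.3 xy [0.5225 0.0097]
yaw -178.08 turned 43.08 z 51.779 F [ 0.8  -0.76  6.36] T [-0.037 -0.278 -0.007] t 20.98 op 0.0536 g 43.3 xy [0.5226 0.0097]
yaw 178.92 turned 46.08 z 51.778 F [0.14 0.56 5.49] T [ 0.009 -0.216 -0.146] t 21.23 op 0.0536 g 43.3 xy [0.5225 0.0097]
```

```bash
python3 -m crank '[{"gripper":45,"travel":[0,0,0],"twist":[0,0,0.0349]},{"gripper":45,"travel":[0,0,0],"twist":[0,0,0]}]' >/dev/null; python3 st.py
python3 -m crank '[{"gripper":45,"travel":[0,0,0],"twist":[0,0,0.0349]},{"gripper":45,"travel":[0,0,0],"twist":[0,0,0]}]' >/dev/null; python3 st.py
python3 -m crank '[{"gripper":45,"travel":[0,0,0],"twist":[0,0,0.0349]},{"gripper":45,"travel":[0,0,0],"twist":[0,0,0]}]' >/dev/null; python3 st.py
```

```text
yaw 176.94 turned 48.06 z 51.767 F [ 1.06 -0.48  7.63] T [-0.054 -0.182 -0.01 ] t 21.48 op 0.053 g 43.3 xy [0.5224 0.0098]
yaw 174.94 turned 50.06 z 51.77 F [ 0.68 -0.61  6.69] T [-0.001 -0.132 -0.05 ] t 21.73 op 0.0533 g 43.3 xy [0.5224 0.0097]
yaw 172.94 turned 52.06 z 51.768 F [0.5  0.06 6.03] T [ 0.004 -0.138 -0.022] t 21.98 op 0.0535 g 43.3 xy [0.5224 0.0097]
```

```bash
python3 -m crank '[{"gripper":45,"travel":[0,0,0],"twist":[0,0,0.0349]},{"gripper":45,"travel":[0,0,0],"twist":[0,0,0]}]' >/dev/null; python3 st.py
python3 -m crank '[{"gripper":45,"travel":[0,0,0],"twist":[0,0,0.0349]},{"gripper":45,"travel":[0,0,0],"twist":[0,0,0]}]' >/dev/null; python3 st.py
python3 -m crank '[{"gripper":45,"travel":[0,0,0],"twist":[0,0,0.0349]},{"gripper":45,"travel":[0,0,0],"twist":[0,0,0]}]' >/dev/null; python3 st.py
```

```text
yaw 170.94 turned 54.06 z 51.739 F [ 1.44 -0.58  6.88] T [-0.006 -0.09   0.02 ] t 22.23 op 0.0539 g 43.4 xy [0.5224 0.0097]
yaw 168.94 turned 56.06 z 51.772 F [0.83 0.8  5.7 ] T [-0.047 -0.231 -0.025] t 22.48 op 0.0533 g 43.3 xy [0.5225 0.0097]
yaw 166.94 turned 58.06 z 51.79 F [0.2  0.35 6.31] T [-0.007 -0.15  -0.088] t 22.73 op 0.0534 g 43.3 xy [0.5225 0.0098]
```

```bash
python3 -m crank '[{"gripper":45,"travel":[0,0,0],"twist":[0,0,0.0349]},{"gripper":45,"travel":[0,0,0],"twist":[0,0,0]}]' >/dev/null; python3 st.py
python3 -m crank '[{"gripper":45,"travel":[0,0,0],"twist":[0,0,0.0349]},{"gripper":45,"travel":[0,0,0],"twist":[0,0,0]}]' >/dev/null; python3 st.py
python3 -m crank '[{"gripper":45,"travel":[0,0,0],"twist":[0,0,0.0349]},{"gripper":45,"travel":[0,0,0],"twist":[0,0,0]}]' >/dev/null; python3 st.py
```

```text
yaw 164.94 turned 60.06 z 51.692 F [ 1.13 -0.66  5.39] T [-0.018 -0.274 -0.033] t 22.98 op 0.0534 g 43.3 xy [0.5225 0.0097]
yaw 162.94 turned 62.06 z 51.612 F [3.27 0.02 6.12] T [ 0.056 -0.504  0.043] t 23.23 op 0.0531 g 43.3 xy [0.5226 0.0097]
yaw 160.95 turned 64.05 z 51.529 F [ 3.1  -0.82  5.48] T [ 0.067 -0.611  0.036] t 23.48 op 0.0533 g 43.3 xy [0.5226 0.0097]
```

The thread engaged at about 58.5° with ~7.6 N already pressed. Turning 5.5° more gave 0.24 mm of sink, and both measures put the press at about 15 N. Releasing here.

```bash
python3 -m crank '[{"gripper":45,"travel":[0,0,0],"twist":[0,0,0]},{"gripper":45,"travel":[0,0,0],"twist":[0,0,0]}]' >/dev/null; python3 st.py
python3 -m crank '[{"gripper":60,"travel":[0,0,0],"twist":[0,0,0]},{"gripper":75,"travel":[0,0,0],"twist":[0,0,0]},{"gripper":80,"travel":[0,0,0],"twist":[0,0,0]},{"gripper":80,"travel":[0,0,0],"twist":[0,0,0]}]' >/dev/null; python3 st.py
```

```text
yaw 160.97 turned 64.03 z 51.561 F [ 2.45 -0.11  6.42] T [ 0.082 -0.647  0.006] t 23.73 op 0.0534 g 43.3 xy [0.5227 0.0097]
yaw 160.96 turned 64.04 z 51.004 F [ 0.18 -0.93 -1.19] T [-0.017  0.038  0.025] t 24.23 op 0.0801 g 0.0 xy [0.522  0.0096]
```

```bash
python3 -m crank '[{"gripper":80,"travel":[0,0,-10],"twist":[0,0,0]},{"gripper":80,"travel":[0,0,-40],"twist":[0,0,0]},{"gripper":80,"travel":[0,0,-50],"twist":[0,0,0]},{"gripper":80,"travel":[0,0,-40],"twist":[0,0,0]},{"gripper":80,"travel":[0,0,0],"twist":[0,0,0]}]' >/dev/null; python3 st.py
python3 -c "
from h import *;save('scene','s5.png',(190,130,300,240),5)"
```

```text
yaw 160.96 turned 64.04 z 195.381 F [ 0.98 -0.38  0.71] T [-0.041 -0.005 -0.015] t 24.85 op 0.0803 g 0.0 xy [0.5236 0.0096]
```

View pics/s5.png

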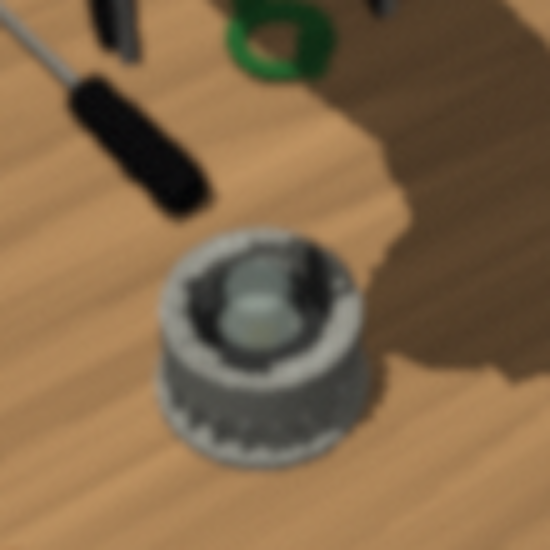

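The ring lies inside the rim around the lens barrel (262,295), with its wings at (205,290) and (315,265). The gripper is clear and the driver and green ring are untouched. Handing in.

```bash
python3 -c "
from workcell import bot;print(bot.job_done())"
```

```text
the job is handed in; nothing more can be done
None
```

The larger lens is seated flange down in the lamp and the winged ring is screwed on to an estimated press of about 15 N, inferred from turn angle and sink rather than measured directly; the gripper is clear, no bystander was handled, and the job was handed in at about 25 s, with no verdict returned.

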